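# Release a cast cab door from the sprung finger of its jig and stand it to dry

### The arm

A 6-joint arm with a two-finger parallel gripper is mounted at the origin on the work surface. World frame = base frame: x ahead of the robot, y to its left, z up, the work surface at z = 0. Lengths are in mm, angles in rad, forces in N, time in s.
With the tool pointing down it reaches from about 300 to 775 mm from the base axis. Payload 14.6 kg.
Tool frame: the origin (TCP) lies midway between the tips of the shut fingers; the grasp point (between the pads) lies 19 mm behind it (manip.hold_point_z is the distance from the TCP to the grasp point, in mm); z points along the fingers, y is the direction in which the jaws open and shut (so a half turn about z gives the same grasp; the last joint's range is limited). The gripper opens to 94 mm and grips with 3 to 60 N. Pads are 16 mm wide; open, the fingers measure 119 mm over their backs; the gripper's body (75 mm by 177 mm) begins 78 mm behind the grasp point.
Start: joints at [1.167, 0.3, 1.521, -0, 1.321, -0.067], TCP at [181.755, 519.09, 205.446] pointing down, gripper open.
Joint ranges: [-3.03, 3.03], [-0.79, 2.21], [0.23, 2.52], [-1.04, 4.18], [0, 3.07], [-2.55, 2.55]. Speed limits (rad/s): [2.22, 2.22, 2.57, 3.14, 3.14, 3.14].

### API

Orientations are given as [roll, pitch, yaw] about the fixed x, y, z axes, in that order (R = Rz(yaw) Ry(pitch) Rx(roll)).
In Python, from cell import manip gives the robot as it stands.
- The arm moves only by the shell command python3 -m crank 'ROWS' [OPENING] [FORCE]. ROWS is JSON, a list of rows, each an object with "offset": the shift along the world's x, y, z in m, a list of three; "spin": the turn about the world's z in degrees. In form: [{"offset": [dx, dy, dz], "spin": spin}, ...]. A call has exactly 8 rows; each row is the pose to reach, as a shift and turn from the pose measured when the call began; what a row does not reach only later rows make up. A row lasts 1/12 s, in which the tool goes at most 41.7 mm and 7.16 degrees, less where a joint would pass 70% of its speed; a pose out of reach is approached as far as the arm can. A call with a gripper value outside its range is refused whole. OPENING is the opening, from 0 (shut) to 1 (fully open), set as the call begins (- or left out, the last holds). The fingers move at their own pace and stop on an object; FORCE is the grip in N (left out, the last holds). Time passes only in rows, so rows that repeat a pose let the fingers close, or fill a call up. It gives the time, the measured TCP pose, the force and the opening at its end, in the units of the state.
- manip.read_state(): the state, without advancing time (a new reading comes with each control period).
- manip.camera(name): name is "scene" or "top"; returns a dict with "pixels" (420x560x3 uint8, red, green, blue), "fx", "fy", "cx", "cy" (pixels), "extrinsics" (4x4, takes a point from world to camera coordinates). Camera axes: x right, y down, z forward; pixel columns grow to the right and rows downward; lengths in mm; the calibration is good to about 2 mm. A picture is of the moment at which its call begins. There is no depth.
- manip.sign_off(): hands the job in, once; it reports no verdict.
Trained networks look in a picture, given as the dict that the camera call returned (one of the last four; its "shot" number tells which), for a name from the list of things; names that differ only in an ending like _2 or _b are one class to them, and where a whole thing is asked for, a point or a joint stands for the part that bears it (a point fixed in the world has none). Each returns a list of dicts, best first, with "conf" (0 to 1); they miss things now and then, are a little off and sometimes report something else, mostly with a low value. They report only what shows in the picture. A call takes as long as a camera call. They do not tell look-alikes from the thing itself.
- manip.search_frame(picture, name): "location" ([x, y, z] in mm, in world coordinates, good to about 4 mm: the middle of the surface that is visible of it).
- manip.masks_of(picture, name): "mask" (420x560 bool, what is visible of it).
The state is a dict: "clock": time; "joints": joint angles; "qd": joint speeds; "effort": joint torques, N m; "eef_pos": TCP position; "eef_rot": TCP orientation; "wrist_force": force on the tool from outside, world axes, zero at the start; "moment": the same for the moment, N m; "finger_gap": finger opening in mm.
Only numpy, scipy, OpenCV 4.12 (cv2) and the standard library are available. Lean on these libraries where they do the work, as an engineer would, in place of code of your own. Each camera call takes 0.05 s, during which the arm holds its last target. There are 200 camera calls.

### The job

The cream truck-cab door in the holding jig is finished. Lift the sprung hold-down finger off it by its red T-handle, swing it out over the side of the jig until it is fully clear and let it back down there, without rubbing it across the door or shifting the door. Then take the door out and stand it on the empty drying easel, window end up, moulded face outwards, foot fully home in the groove, centred and lying flat on the backrest; do not drop it, and leave the grey door and the other things on the bench alone.

Things in the scene. Friction and masses are not known exactly. Their poses are not given: they have to be found in the camera images.
- door_center (a point): Centre, half-way through, of the cream resin door: loose flat plate 92 mm long (x), 50 wide (y), 6 thick (z), about 30 g. +x points to the end with the window opening, +z out of the moulded face. Long edges solid: grasp across the 50 mm at mid-length. Starts flat in the jig, axes within 1 mm and parallel to the jig's, moulded face up, underside 32 mm above the table.
- door_window (a point): Centre of the door's window opening (32 x 36 mm, right through), 22 mm along the door's +x from its centre, half-way through the thickness.
- jig: Fixed holding jig. Origin on the table under the middle of the door's place; z up; x along the door to its window end; y to the side the finger swings to; the finger's post is at the far end, (-66, 0) mm. Aluminium base plate 10 mm thick, x -94 to +62 mm, y +-47 mm. Black bed 86 x 36 mm, top 32 mm above the table; the door lies on it and overhangs 7 mm at each long edge, with 22 mm free below.
- jig_dowel (a point): Top of one of three steel dowels, 6 mm thick, 36 mm above the table (2 mm below the door's upper face), that stand 1 mm off the door's edges. This one is at (50, 0) mm in the jig frame, the others at (36, -29) and (-36, -29) mm. Lift the door straight up from among them.
- tbar (a point): Centre of the red T-handle on the finger's rod: bar 40 mm long (x), 10 wide (y), 18 tall (z), on the swing axis, 79 mm above the table while the finger rests on the door. Pinch it across the 10 mm. +x points along the arm to the pad. Below the bar the fingertips have 14 mm down to the hub (18 mm across, top 56 mm above the table at rest).
- finger_lift (a joint): Height of the hold-down finger in m: 0 with its pad resting on the door, 0.014 at the top stop, -0.004 fully down when it is not over the door. A spring pulls it down all the time: about 4 N at 0, 6 N at the top, plus 1 N of weight.
- finger_swing (a joint): Swing of finger and T-handle about the post's vertical axis in rad: 0 = arm along the jig's +x over the door, growing anticlockwise seen from above to 1.57 (stop) = arm square out to the jig's +y side. Starts between -0.12 and 0.12. Light friction: stays where it is left. The pad is clear of the door from about 1.0 on.
- finger_arm: The finger: steel arm 10 mm wide, 7 thick, 46 to 53 mm above the table at rest, with a round black rubber pad 12 mm across and 8 tall under its end, 38 mm along the arm's +x from the post axis. Origin on the post axis, at table level at rest.
- easel_empty_seat: Sloping seat of the empty plywood easel (fixed). Origin in the groove's inner corner, on the backrest, mid-width, 16 mm above the table. x runs up the slope, which rises towards the robot at 40 degrees from the table; z square out of the backrest, up and away from the robot; y along the groove. Groove floor at x = 0, backrest face at z = 0. A door that is home has its centre at (46, 0, 3) mm.
- easel_lip (a point): Top inner edge of the empty easel's front lip, mid-width, at (9, 0, 10) mm in the seat frame: the groove is 10 mm wide and 9 deep, its lip 40 mm wide and flared outwards up to 13 mm high. The backrest is 30 mm wide and 78 long, narrower than the door, so that fingers pass beside it, with 25 mm free below the middle of the door there.
- easel_full_seat: The same seat on the other, identical easel, which holds the grey door. Either easel can be the left or the right one.
- spare_door_center (a point): Centre of the grey primed door, same size as the cream one, standing on the full easel. To be left alone.
- glue: White glue bottle with a conical nozzle, 34 mm across, 78 mm tall; origin under its centre. To be left alone.
- wheel: Cream cast wheel lying flat, 58 mm across, 16 mm tall; origin under its centre. To be left alone.
- engine: Cream cast engine half, a block 91 x 40 mm at the foot, 22 mm tall; origin under its centre. To be left alone.
There are look-alikes about, which are no part of the job. Of the things like the jig, leave any that is blue; of the rest the smaller one is meant. What is shaped like the part that bears door_center but green or orange is not meant.

How it is judged (in metres and radians):
On the way:
1. the finger has been swung clear to the side and is down there, with the door still lying in its place (value of joint finger_swing above 0.95 rad and value of joint finger_lift below -0.002 m and distance of door_center from where it was at the start of the episode below 0.01 m), for 0.2 s.
At the end, for the whole second after the job is handed in: The cream door rests on the empty easel: foot in the groove (centre 42 to 50 mm up the slope), within 12 mm of the middle, flat on the backrest within 3 mm and 0.09 rad, square within 0.1 rad, window end up, moulded face outwards, at rest; the finger is still swung clear (over 0.9 rad) and down (x of door_center in the frame of easel_empty_seat between 0.042 and 0.05 m and y of door_center in the frame of easel_empty_seat between -0.012 and 0.012 m and z of door_center in the frame of easel_empty_seat between 0 and 0.006 m and angle between the z axis of door_center and the z axis of easel_empty_seat, either way round below 0.09 rad and angle between the x axis of door_center and the x axis of easel_empty_seat, either way round below 0.1 rad and x of door_window in the frame of easel_empty_seat above 0.06 m and angle between door_center's own z axis and vertical below 1.2 rad and linear speed of door below 0.02 m/s and value of joint finger_swing above 0.9 rad and value of joint finger_lift below -0.002 m); the robot touches nothing.
It fails at once if the finger is rubbed across the door (pad or arm presses on the door while swung more than 0.35 rad) (contact force between finger_arm and door above 0.5 N and value of joint finger_swing above 0.35 rad).
It fails at once if the door is dropped or thrown (moves faster than 0.45 m/s while the fingers do not touch it) (linear speed of door above 0.45 m/s and contact force between the fingers and door below 0.05 N).
It fails at once if the grey door is moved by more than 8 mm (distance of spare_door_center from where it was at the start of the episode above 0.008 m).
It fails at once if the glue bottle, wheel or engine half is moved by more than 20 mm (distance of any of glue, wheel, engine from where it was at the start of the episode above 0.02 m).
It also fails if it takes over 58 s, if anything falls off the work surface, if the arm or the gripper's body presses on something with over 40 N, if the wrist force passes 120 N, or if a joint passes its speed limit or range.

## Working session

There is one attempt and no reset: what is moved stays moved. The work goes in short steps, Python scripts to look and compute and a shell command to move; the robot and the scene stay as the last step left them, time stands still between calls to the robot, and variables do not carry over. Pictures are saved under pics/ and viewed, about 8 in all and at most 12, crops included, and the job is handed in when it is done.

```bash
ls; mkdir -p pics; python3 - <<'E'
from cell import manip
import cv2,numpy as np
print(manip.read_state())
for n in("scene","top"):
    p=manip.camera(n);cv2.imwrite(f"pics/{n}0.png",p["pixels"][:,:,::-1]);print(n,p["fx"],p["cx"],p["cy"],np.round(p["extrinsics"],3).tolist())
    for k in["door_center","jig","jig_dowel","tbar","finger_arm","easel_empty_seat","easel_lip","easel_full_seat","spare_door_center","glue","wheel","engine","door_window"]:
        print(k,[(np.round(d["location"]).tolist(),round(d["conf"],2)) for d in manip.search_frame(p,k)])
E
```

```text
pics
{'clock': 0.0, 'joints': array([ 1.16737108e+00,  3.00450350e-01,  1.52155549e+00,  1.72555201e-06,
        1.32070041e+00, -6.66600867e-02]), 'qd': array([ 0.00024762, -0.00093792,  0.00021497, -0.00080667,  0.00013676,
       -0.0003244 ]), 'effort': array([ 6.77444186e-04, -5.31812632e+01, -3.52731407e+01,  7.08115473e-02,
        2.43827188e-02, -1.06435341e-04]), 'eef_pos': array([181.67395528, 518.86151317, 204.90853864]), 'eef_rot': array([-3.14048164e+00, -7.58450818e-05,  2.80482702e+00]), 'wrist_force': array([ 0.24141481, -0.31600966, -0.63243187]), 'moment': array([-0.03069168, -0.03643087, -0.02842393]), 'finger_gap': 94.1100562331107}
scene 475.71661490746345 284.6212303651823 204.42938552098983 [[0.681, 0.732, -0.019, -387.201], [0.418, -0.41, -0.811, -113.313], [-0.601, 0.544, -0.585, 1353.345], [0.0, 0.0, 0.0, 1.0]]
door_center [([568.0, 212.0, 40.0], 0.75), ([447.0, 372.0, 13.0], 0.7), ([580.0, 71.0, -0.0], 0.59), ([399.0, 131.0, 4.0], 0.56), ([361.0, -7.0, 9.0], 0.33)]
jig [([613.0, 205.0, 9.0], 0.92), ([634.0, 398.0, 11.0], 0.88), ([276.0, 265.0, 14.0], 0.56)
[... 1157 characters left out ...]
 0.89)]
jig_dowel [([608.0, 405.0, 8.0], 0.91), ([236.0, 272.0, 10.0], 0.85), ([583.0, 216.0, 11.0], 0.69)]
tbar [([294.0, 274.0, 101.0], 0.92), ([655.0, 412.0, 58.0], 0.53)]
finger_arm [([263.0, 279.0, 72.0], 0.48), ([635.0, 413.0, 56.0], 0.43)]
easel_empty_seat [([592.0, -82.0, 39.0], 0.63)]
easel_lip [([595.0, -81.0, 36.0], 0.72)]
easel_full_seat [([567.0, -270.0, 34.0], 0.63)]
spare_door_center [([436.0, 372.0, 26.0], 0.2)]
glue [([754.0, -14.0, 41.0], 0.74)]
wheel []
engine [([437.0, 373.0, 26.0], 0.83), ([355.0, -5.0, 9.0], 0.73)]
door_window [([570.0, 219.0, 39.0], 0.97), ([571.0, 69.0, 1.0], 0.93), ([390.0, 136.0, 6.0], 0.88), ([353.0, -3.0, 8.0], 0.25), ([565.0, -267.0, 36.0], 0.2)]
```

View pics/scene0.png

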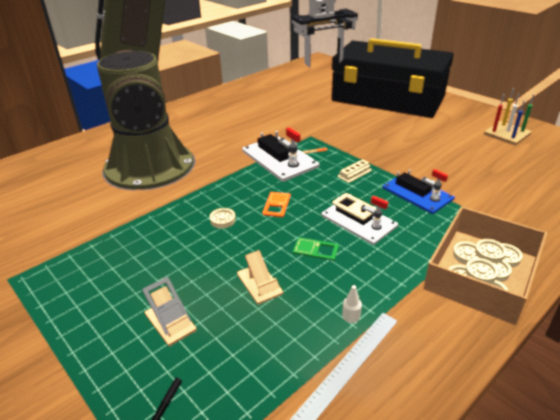

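View pics/top0.png

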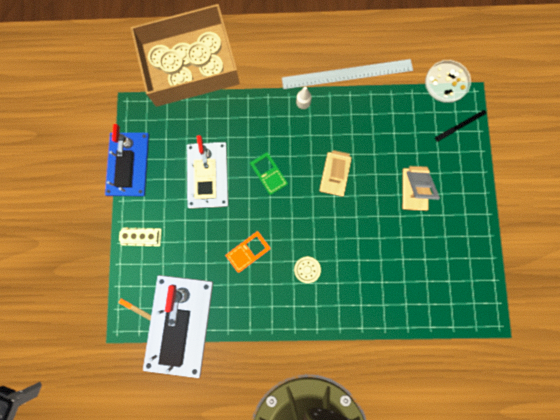

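The scene shows the white jig with the cream door at (355,212), the blue one at (418,190) and the larger, empty white one at (280,155). The empty easel is at (260,278) and the full one at (168,310). In the top view the window end faces the robot (dark window at (205,187)) and the red handle is at (201,145). Next I'll take one close-up composite to fit the poses.

```bash
cat > h.py <<'E'
import numpy as np,cv2
from cell import manip
from scipy.optimize import least_squares
def proj(p,P):
    P=np.atleast_2d(P);c=P@p["extrinsics"][:3,:3].T+p["extrinsics"][:3,3]
    return np.c_[p["fx"]*c[:,0]/c[:,2]+p["cx"],p["fy"]*c[:,1]/c[:,2]+p["cy"]]
def crop(p,c,w,h,s):
    x,y=c; return cv2.resize(np.ascontiguousarray(p["pixels"][y-h//2:y+h//2,x-w//2:x+w//2,::-1]),None,fx=s,fy=s,interpolation=cv2.INTER_CUBIC)
def place(x,y,yaw,P):
    c,s=np.cos(yaw),np.sin(yaw);P=np.asarray(P,float)
    return P@np.array([[c,s,0],[-s,c,0],[0,0,1]])+[x,y,0]
def seat(x,y,yaw,P): # yaw: direction of slope's horizontal run (toward robot)
    a=np.radians(40);P=np.atleast_2d(np.asarray(P,float))
    q=np.c_[P[:,0]*np.cos(a)-P[:,2]*np.sin(a),P[:,1],16+P[:,0]*np.sin(a)+P[:,2]*np.cos(a)]
    return place(x,y,yaw,q)
E
python3 - <<'E'
from h import *
T=manip.camera("top");S=manip.camera("scene")
a=np.hstack([crop(T,(208,176),80,60,5),crop(S,(360,212),80,60,5)])
b=np.hstack([crop(T,(336,174),80,60,5),crop(S,(260,278),80,60,5)])
cv2.imwrite("pics/comp.png",np.vstack([a,b]))
for p,c in((T,(208,176)),(S,(360,212))):
    im=p["pixels"].astype(int);m=((im.min(2)>165)&(im.max(2)-im.min(2)<30)).astype(np.uint8)
    y,x=np.mgrid[:420,:560];m[(abs(x-c[0])>42)|(abs(y-c[1])>42)]=0
    m=cv2.morphologyEx(m,cv2.MORPH_OPEN,np.ones((3,3)))
    k=max(cv2.findContours(m,0,2)[0],key=cv2.contourArea)
    print(cv2.contourArea(k),cv2.approxPolyN(k,4,ensure_convex=True).tolist())
E
```

```text
1313.5 [[[225, 143], [227, 206], [187, 208], [187, 143]]]
831.0 [[[403, 220], [374, 243], [320, 213], [332, 205]]]
```

View pics/comp.png

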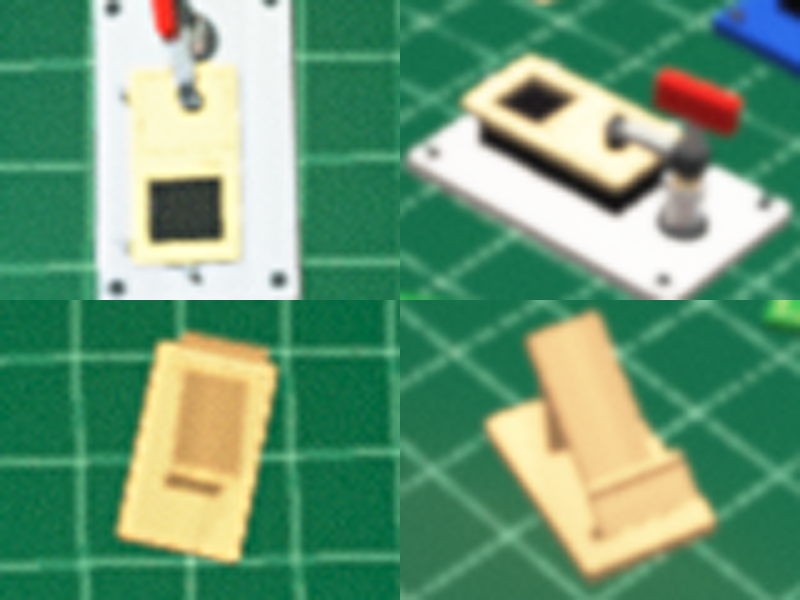

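The composite shows the door top face at crop (130–241, 66–264), the easel backrest's upper corners at about (527,345) and (600,313) in the scene crop, and the lip edge at (590,497)–(683,455). I'll fit both poses to these points.

```bash
python3 - <<'E'
from h import *
T=manip.camera("top");S=manip.camera("scene")
def px(pts,o,off): return (np.array(pts,float)-off+.5)/5-.5+o
jt=px([(130,263),(241,264),(241,66),(130,66)],(168,146),(0,0))   # top: nearL,nearR,farR,farL
js=px([(463,102),(532,55),(612,193)],(320,182),(400,0))          # scene: near(-Y?),near(+Y),far
D=np.array([(46,-25,38),(46,25,38),(-46,25,38),(-46,-25,38)],float)
def fj(v,w=0):
    r=[(proj(T,place(*v,D))-jt).ravel(), (proj(S,place(*v,D[[1,0,2]]))-js).ravel()]
    return np.hstack(r)
s=least_squares(fj,[575,218,np.pi]);print("door",s.x,np.round(s.fun,1))
pl=np.array([(-94,47,10),(62,47,10),(62,-47,10),(-94,-47,10)],float)
print("plate T",proj(T,place(*s.x,pl)).round(1).tolist())
print("plate S",proj(S,place(*s.x,pl)).round(1).tolist(),"obs left",px([(408,157),(790,210)],(320,182),(400,0)))
et=px([(172,465),(240,475)],(296,144),(0,300)); es=px([(527,345),(600,313),(590,497),(683,455)],(220,248),(400,300))
P=np.array([(78,15,0),(78,-15,0),(9,20,10),(9,-20,10)],float)
for dz in(0,1):
  def fe(v):
    a=proj(S,seat(*v,P[[1,0,3,2]]))-es
    b=proj(T,seat(*v,P[[1,0]]))-et[::-1] 
    return np.hstack([a.ravel(),b.ravel()*dz])
  for y0 in(np.pi,):
    s=least_squares(fe,[620,-82,y0]);print("easel",s.x,np.round(s.fun,1))
    print(proj(T,seat(*s.x,P)).round(1).tolist())
E
```

```text
door [565.97605179 221.89767063   3.13846498] [-0.2 -0.4 -0.4 -1.1 -0.2 -0.8  0.4 -0.3 -0.9 -0.7 -0.7  0.3 -0.5 -1.9]
plate T [[226.9, 141.7], [226.7, 206.1], [186.6, 206.9], [187.8, 142.6]]
plate S [[371.0, 242.2], [319.7, 211.7], [345.7, 196.1], [396.9, 223.7]] obs left [[321.2 213. ]
 [397.6 223.6]]
easel [611.12108892 -69.42865475   3.44442254] [  5.7  -5.4 -17.3  10.   20.6 -13.9  -8.4   7.3  -0.    0.    0.   -0. ]
[[349.2, 174.5], [336.3, 178.8], [339.6, 153.9], [323.2, 159.4]]
easel [611.16367692 -71.15138711   3.28363498] [  9.   -7.2 -15.9   7.2  21.4 -12.9 -10.4   7.1 -11.1   0.1  16.1  -0.1]
[[346.1, 176.5], [332.5, 178.7], [340.7, 155.2], [323.5, 158.0]]
```

```bash
python3 - <<'E'
from h import *
T=manip.camera("top");S=manip.camera("scene")
def px(pts,o,off): return (np.array(pts,float)-off+.5)/5-.5+o
et=px([(172,465),(240,475)],(296,144),(0,300)); es=px([(527,345),(600,313),(590,497),(683,455)],(220,248),(400,300))
P=np.array([(78,15,0),(78,-15,0),(9,20,10),(9,-20,10)],float)
for dz in(0,1):
  def fe(v):
    a=proj(S,seat(*v,P))-es
    b=proj(T,seat(*v,P[[1,0]]))-et
    return np.hstack([a.ravel(),b.ravel()*dz])
  s=least_squares(fe,[620,-82,np.pi]);print("easel",s.x,np.round(s.fun,1))
  q=lambda p,o,of:((proj(p,seat(*s.x,P))-o+.5)*5-.5+of).round().tolist()
  print("crop T",q(T,(296,144),(0,300)),"S",q(S,(220,248),(400,300)))
# tbar angle: red blob in both
for p,c,n in((T,(201,145),"T"),(S,(380,202),"S")):
    im=p["pixels"].astype(int);m=((im[:,:,0]>130)&(im[:,:,1]<70)&(im[:,:,2]<80)).astype(np.uint8)
    y,x=np.mgrid[:420,:560];m[(abs(x-c[0])>16)|(abs(y-c[1])>16)]=0
    v=cv2.minAreaRect(cv2.findNonZero(m));print(n,v)
    J=(565.98,221.9,np.pi)
    for a in(-.12,0,.12):
        B=np.array([(i,j,k) for i in(-20,20) for j in(-5,5) for k in(70,88)],float)
        B=place(-66,0,a,B);r=cv2.minAreaRect(proj(p,place(*J,B)).astype(np.float32));print(a,r)
E
```

```text
easel [612.3262668  -85.51812369   2.93668718] [ 0.2 -1.6 -1.  -0.6  0.7  0.8  0.1  1.2 -0.  -0.  -0.  -0. ]
crop T [[238.0, 472.0], [170.0, 460.0], [256.0, 369.0], [170.0, 354.0]] S [[528.0, 337.0], [595.0, 310.0], [594.0, 501.0], [683.0, 461.0]]
easel [611.83238336 -85.29222099   2.946618  ] [-0.1 -1.6 -1.4 -0.7  0.7  0.6 -0.   1.  -0.2 -0.6 -0.2 -0.3]
crop T [[239.0, 473.0], [171.0, 462.0], [256.0, 370.0], [170.0, 356.0]] S [[526.0, 337.0], [593.0, 310.0], [594.0, 500.0], [683.0, 460.0]]
T ((200.08108520507812, 143.98646545410156), (16.439899444580078, 3.452378749847412), 80.53767395019531)
-0.12 ((201.16848754882812, 144.08969116210938), (6.515040874481201, 20.10909652709961), 7.580862045288086)
0 ((201.16055297851562, 144.09625244140625), (6.228312969207764, 20.219226837158203), 0.5037882328033447)
0.12 ((201.15399169921875, 144.10317993164062), (20.298837661743164, 5.907887935638428), 83.3645248413086)
S ((378.70001220703125, 201.1000213623047), (16.54690170288086, 4.919349193572998), 26.56505012512207)
-0.12 ((377.3507995605469, 202.67919921875), (20.270612716674805, 9.245223045349121), 32.32900619506836)
0 ((377.34478759765625, 202.66696166992188), (20.358707427978516, 9.31310749053955), 27.147674560546875)
0.12 ((377.33544921875, 202.65489196777344), (20.309680938720703, 9.346822738647461), 22.453170776367188)
```

Jig origin is about (566,222) with yaw about π, so the handle axis is at about (632,222). The easel seat origin is about (612,-85.4) with yaw 2.94, and the swing is about +0.1. Moving above the handle with tool yaw 0.1, so the joint 6 range covers the swing.

```bash
python3 -m crank '[{"offset":[0.028,-0.019,0],"spin":-7},{"offset":[0.056,-0.038,0],"spin":-14},{"offset":[0.085,-0.056,0],"spin":-21},{"offset":[0.113,-0.075,0],"spin":-28},{"offset":[0.141,-0.094,0],"spin":-35},{"offset":[0.169,-0.112,0],"spin":-42},{"offset":[0.197,-0.131,0],"spin":-49},{"offset":[0.225,-0.15,0],"spin":-56}]' 0.6
python3 -m crank '[{"offset":[0.028,-0.019,0],"spin":-7},{"offset":[0.056,-0.038,0],"spin":-14},{"offset":[0.085,-0.056,0],"spin":-21},{"offset":[0.113,-0.075,0],"spin":-28},{"offset":[0.141,-0.094,0],"spin":-35},{"offset":[0.169,-0.112,0],"spin":-42},{"offset":[0.197,-0.131,0],"spin":-49},{"offset":[0.225,-0.147,0],"spin":-56}]'
```

```text
clock: 2.37
eef_pos: [408.0, 368.0, 205.6]
eef_rot: [3.141, -0.0, 1.821]
wrist_force: [0.2, 0.4, -0.4]
finger_gap: 56.2
clock: 3.03
eef_pos: [634.3, 219.5, 205.6]
eef_rot: [3.141, -0.0, 0.838]
wrist_force: [-0.3, 1.4, 0.1]
finger_gap: 56.7
```

```bash
python3 -m crank '[{"offset":[-0.001,0.001,-0.013],"spin":-6},{"offset":[-0.002,0.002,-0.026],"spin":-12},{"offset":[-0.002,0.002,-0.039],"spin":-18},{"offset":[-0.002,0.002,-0.052],"spin":-24},{"offset":[-0.002,0.002,-0.065],"spin":-30},{"offset":[-0.002,0.002,-0.078],"spin":-36},{"offset":[-0.002,0.002,-0.09],"spin":-42},{"offset":[-0.002,0.002,-0.09],"spin":-42}]' 0.4
python3 - <<'E'
from h import *
T=manip.camera("top");S=manip.camera("scene")
cv2.imwrite("pics/c2.png",np.hstack([crop(T,(204,160),80,80,5),crop(S,(370,200),80,80,5)]))
s=manip.read_state();print(s["eef_pos"],s["eef_rot"],s["joints"])
J=(566,221.9,3.1385)
for p,o,of in((T,(164,120),0),(S,(330,160),400)):
  for P in([[632,221.7,88]],[[632,221.7,53]],[s["eef_pos"]]): print(((proj(p,P)-o+.5)*5-.5+[of,0]).round())
E
```

```text
clock: 3.7
eef_pos: [631.3, 221.1, 112.8]
eef_rot: [3.141, 0.004, 0.099]
wrist_force: [-0.1, -0.5, -0.4]
finger_gap: 37.9
[632.25345213 221.46159836 115.61800127] [3.14125211e+00 3.91195762e-04 1.08144830e-01] [ 2.82365870e-01  6.44262950e-01  1.23326956e+00 -2.80639234e-04
  1.26450446e+00  1.74510198e+00]
[[184. 116.]]
[[200. 141.]]
[[171.  94.]]
[[640. 199.]]
[[633. 263.]]
[[647. 147.]]
```

View pics/c2.png

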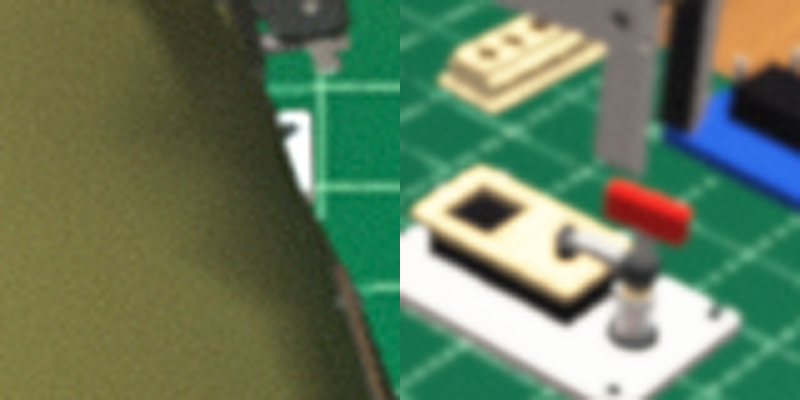

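The scene crop shows the bar centre at (650,200), against a predicted (640,199), so it sits about 2 mm further in +y (and maybe +x). I'll correct by +1/+2 mm, descend and grip.

```bash
python3 -m crank '[{"offset":[0.001,0.002,-0.01],"spin":0},{"offset":[0.001,0.002,-0.02],"spin":0},{"offset":[0.001,0.002,-0.03],"spin":0},{"offset":[0.001,0.002,-0.038],"spin":0},{"offset":[0.001,0.002,-0.045],"spin":0},{"offset":[0.001,0.002,-0.05],"spin":0},{"offset":[0.001,0.002,-0.053],"spin":0},{"offset":[0.001,0.002,-0.053],"spin":0}]' 0.4
python3 -m crank '[{"offset":[0,0,0],"spin":0},{"offset":[0,0,0],"spin":0},{"offset":[0,0,0],"spin":0},{"offset":[0,0,0],"spin":0},{"offset":[0,0,0],"spin":0},{"offset":[0,0,0],"spin":0},{"offset":[0,0,0],"spin":0},{"offset":[0,0,0],"spin":0}]' 0 30; python3 -c "
from h import *
s=manip.read_state();print(s['moment'],s['eef_pos'],s['eef_rot'])"
```

```text
clock: 4.47
eef_pos: [633.0, 223.4, 61.9]
eef_rot: [3.141, 0.001, 0.108]
wrist_force: [0.6, 0.3, 0.5]
finger_gap: 37.5
clock: 5.13
eef_pos: [633.2, 223.8, 62.2]
eef_rot: [-3.141, 0.0, 0.108]
wrist_force: [0.7, 5.1, 2.1]
finger_gap: 9.7
[ 0.9900984  -0.02206269  0.04557262] [633.20920547 223.79696719  62.24983256] [-3.14149293e+00  4.17379367e-04  1.08419575e-01]
```

```bash
python3 -m crank '[{"offset":[0,0.001,0],"spin":0},{"offset":[0,0.001,0.002],"spin":0},{"offset":[0,0.001,0.004],"spin":0},{"offset":[0,0.001,0.006],"spin":0},{"offset":[0,0.001,0.008],"spin":0},{"offset":[0,0.001,0.01],"spin":0},{"offset":[0,0.001,0.011],"spin":0},{"offset":[0,0.001,0.011],"spin":0}]'; python3 -c "
from h import *
s=manip.read_state();print(s['moment'],s['eef_pos'],s['eef_rot'])"
```

```text
clock: 5.8
eef_pos: [633.1, 224.6, 73.3]
eef_rot: [3.141, 0.001, 0.108]
wrist_force: [-0.1, -2.2, -6.7]
finger_gap: 9.8
[-0.52718763  0.1116829   0.04805609] [633.08573519 224.57364375  73.28884746] [3.14138600e+00 8.98381474e-04 1.08335653e-01]
```

```bash
python3 -m crank '[{"offset":[0,0,0],"spin":5},{"offset":[0,0,0],"spin":10},{"offset":[0,0,0],"spin":15},{"offset":[0,0,0],"spin":20},{"offset":[0,0,0],"spin":25},{"offset":[0,0,0],"spin":30},{"offset":[0,0,0],"spin":35},{"offset":[0,0,0],"spin":35}]'; python3 -c "
from h import *
s=manip.read_state();print(s['moment'],s['eef_pos'],s['eef_rot'])"
```

```text
clock: 6.47
eef_pos: [632.9, 224.8, 73.1]
eef_rot: [-3.141, 0.001, 0.723]
wrist_force: [-0.3, 0.7, -6.2]
finger_gap: 9.9
[ 0.13542531 -0.00585723  0.00278057] [632.91197387 224.80974172  73.13947785] [-3.14138868e+00  9.83432843e-04  7.23443605e-01]
```

Forces are small, so I'll finish the swing, lower it, then check.

```bash
python3 -m crank '[{"offset":[0,0,0],"spin":6},{"offset":[0,0,0],"spin":12},{"offset":[0,0,0],"spin":18},{"offset":[0,0,0],"spin":24},{"offset":[0,0,0],"spin":30},{"offset":[0,0,0],"spin":35},{"offset":[0,0,0],"spin":39},{"offset":[0,0,0],"spin":39}]'
python3 -m crank '[{"offset":[0,0,-0.003],"spin":0},{"offset":[0,0,-0.006],"spin":0},{"offset":[0,0,-0.009],"spin":0},{"offset":[0,0,-0.011],"spin":0},{"offset":[0,0,-0.013],"spin":0},{"offset":[0,0,-0.0145],"spin":0},{"offset":[0,0,-0.0145],"spin":0},{"offset":[0,0,-0.0145],"spin":0}]'
python3 -c "
from h import *
s=manip.read_state();print(s['moment'],s['eef_pos'],s['eef_rot'])"
```

```text
clock: 7.13
eef_pos: [632.6, 225.1, 72.9]
eef_rot: [-3.141, 0.001, 1.405]
wrist_force: [-1.1, 1.7, -7.0]
finger_gap: 9.7
clock: 7.8
eef_pos: [632.6, 225.1, 58.5]
eef_rot: [-3.141, 0.001, 1.404]
wrist_force: [-1.4, 1.0, -5.2]
finger_gap: 10.0
[ 0.25122629  0.26710632 -0.03055219] [632.56537302 225.10973663  58.4770379 ] [-3.14052036e+00  7.95181013e-04  1.40435954e+00]
```

```bash
python3 -m crank '[{"offset":[0,0,0],"spin":0},{"offset":[0,0,0],"spin":0},{"offset":[0,0,0],"spin":0},{"offset":[0,0,0.005],"spin":0},{"offset":[0,0,0.015],"spin":0},{"offset":[0,0,0.03],"spin":0},{"offset":[0,0,0.05],"spin":0},{"offset":[0,0,0.07],"spin":0}]' 0.4
python3 -m crank '[{"offset":[-0.008,0,0.02],"spin":-7},{"offset":[-0.016,0,0.02],"spin":-14},{"offset":[-0.024,0,0.02],"spin":-21},{"offset":[-0.032,0,0.02],"spin":-28},{"offset":[-0.04,0,0.02],"spin":-35},{"offset":[-0.05,0,0.02],"spin":-42},{"offset":[-0.06,0,0.02],"spin":-49},{"offset":[-0.066,0,0.02],"spin":-56}]' 1
python3 - <<'E'
from h import *
T=manip.camera("top");S=manip.camera("scene")
cv2.imwrite("pics/c3.png",np.hstack([crop(T,(204,170),80,80,5),crop(S,(365,205),80,80,5)]))
s=manip.read_state();print(s["eef_pos"],s["eef_rot"],s["finger_gap"])
D=[(46,-25,38),(46,25,38),(-46,25,38),(-46,-25,38)]
for J in((566,221.9,3.1385),(566.7,224.5,3.1385)):
 print(((proj(S,place(*J,D))-(325,165)+.5)*5-.5+[400,0]).round().tolist())
E
```

```text
clock: 8.47
eef_pos: [632.6, 225.1, 130.3]
eef_rot: [-3.141, 0.001, 1.404]
wrist_force: [-0.3, 0.0, 0.9]
finger_gap: 37.5
clock: 9.13
eef_pos: [566.1, 225.2, 151.7]
eef_rot: [-3.141, -0.001, 0.421]
wrist_force: [0.1, 0.3, 0.5]
finger_gap: 87.3
[566.39430008 225.24112676 151.68395609] [-3.14124271e+00 -8.11642110e-04  4.24746073e-01] 93.00414094940315
[[504.0, 142.0], [434.0, 183.0], [584.0, 268.0], [654.0, 222.0]]
[[508.0, 140.0], [438.0, 182.0], [589.0, 267.0], [659.0, 221.0]]
```

View pics/c3.png

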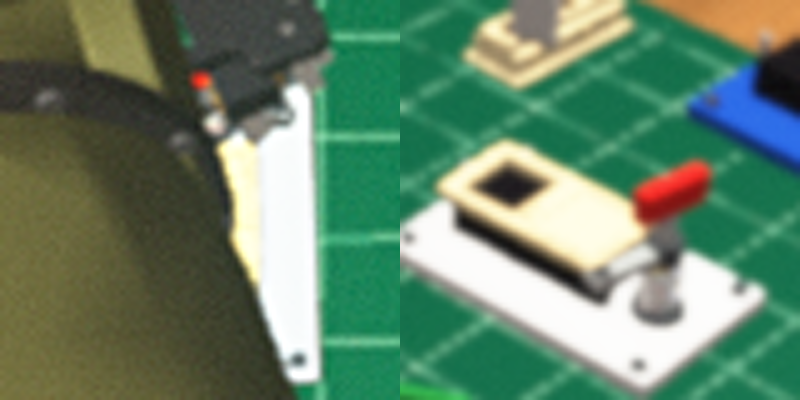

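The finger lies swung out at about (610,270) in the crop, and the door edges match J=(566.7,224.5). Grasping the door 5 mm to the foot side of mid-length.

```bash
python3 -m crank '[{"offset":[0.001,0,-0.01],"spin":-6},{"offset":[0.003,-0.001,-0.025],"spin":-12},{"offset":[0.005,-0.001,-0.04],"spin":-18},{"offset":[0.005,-0.001,-0.055],"spin":-24.5},{"offset":[0.005,-0.001,-0.07],"spin":-24.5},{"offset":[0.005,-0.001,-0.085],"spin":-24.5},{"offset":[0.005,-0.001,-0.095],"spin":-24.5},{"offset":[0.005,-0.001,-0.1],"spin":-24.5}]' 1
python3 -m crank '[{"offset":[0,0,-0.006],"spin":0},{"offset":[0,0,-0.012],"spin":0},{"offset":[0,0,-0.018],"spin":0},{"offset":[0,0,-0.024],"spin":0},{"offset":[0,0,-0.029],"spin":0},{"offset":[0,0,-0.033],"spin":0},{"offset":[0,0,-0.033],"spin":0},{"offset":[0,0,-0.033],"spin":0}]'
python3 -m crank '[{"offset":[0,0,0],"spin":0},{"offset":[0,0,0],"spin":0},{"offset":[0,0,0],"spin":0},{"offset":[0,0,0],"spin":0},{"offset":[0,0,0],"spin":0},{"offset":[0,0,0],"spin":0},{"offset":[0,0,0],"spin":0},{"offset":[0,0,0],"spin":0}]' 0 5
```

```text
clock: 9.9
eef_pos: [571.4, 224.1, 50.7]
eef_rot: [3.142, 0.0, 0.0]
wrist_force: [-0.2, -0.5, -0.5]
finger_gap: 93.8
clock: 10.57
eef_pos: [571.4, 224.1, 17.7]
eef_rot: [3.142, 0.0, 0.0]
wrist_force: [-0.0, -0.2, -0.1]
finger_gap: 94.2
clock: 11.23
eef_pos: [571.5, 223.8, 17.7]
eef_rot: [3.141, 0.0, 0.0]
wrist_force: [0.2, -2.2, -0.1]
finger_gap: 50.2
```

```bash
python3 -m crank '[{"offset":[0,0,0.003],"spin":0},{"offset":[0,0,0.008],"spin":0},{"offset":[0,0,0.016],"spin":0},{"offset":[0,0,0.028],"spin":0},{"offset":[0,0,0.045],"spin":0},{"offset":[0,0,0.065],"spin":0},{"offset":[0,0,0.09],"spin":0},{"offset":[0,0,0.11],"spin":0}]'
python3 - <<'E'
from h import *
s=manip.read_state();print(s["eef_pos"],s["eef_rot"],s["finger_gap"],s["wrist_force"],s["moment"])
print("seat axes yaw",2.943-np.pi)
for n,P in(("top edge",(78,0,0)),("home",(46,0,3)),("origin",(0,0,0))): print(n,seat(612.1,-85.4,2.943,P).round(1))
E
```

```text
clock: 11.9
eef_pos: [571.7, 224.1, 130.8]
eef_rot: [-3.141, -0.002, 0.0]
wrist_force: [0.0, -0.6, 0.0]
finger_gap: 49.8
[571.74442419 224.05941397 130.80280877] [-3.14124624e+00 -1.77533129e-03  4.52761225e-04] 49.77223060573191 [ 0.03292507 -0.55858475  0.02158328] [-0.0554712   0.16012941 -0.01079671]
seat axes yaw -0.19859265358979306
top edge [[553.5 -73.6  66.1]]
home [[579.4 -78.8  47.9]]
origin [[612.1 -85.4  16. ]]
```

```bash
python3 -m crank '[{"offset":[0.001,-0.008,0],"spin":-1},{"offset":[0.003,-0.025,0],"spin":-3},{"offset":[0.005,-0.047,0],"spin":-5},{"offset":[0.008,-0.07,0],"spin":-7},{"offset":[0.011,-0.095,0],"spin":-9},{"offset":[0.013,-0.12,0],"spin":-11},{"offset":[0.014,-0.14,0],"spin":-11.4},{"offset":[0.014,-0.155,0],"spin":-11.4}]'
python3 -m crank '[{"offset":[0.001,-0.01,0],"spin":0},{"offset":[0.003,-0.03,0],"spin":0},{"offset":[0.005,-0.055,0],"spin":0},{"offset":[0.008,-0.08,0],"spin":0},{"offset":[0.011,-0.105,-0.01],"spin":0},{"offset":[0.013,-0.13,-0.018],"spin":0},{"offset":[0.014,-0.145,-0.025],"spin":0},{"offset":[0.014,-0.151,-0.031],"spin":0}]'
python3 - <<'E'
from h import *
T=manip.camera("top");S=manip.camera("scene")
s=manip.read_state();print(s["eef_pos"],s["eef_rot"],s["finger_gap"])
cv2.imwrite("pics/c4.png",np.hstack([crop(T,(336,170),80,80,5),crop(S,(260,260),80,100,5)[:400]]))
x,y,z=s["eef_pos"];J=(x-5*.98,y+5*.2,2.943)
D=[(46,-25,z+20.3),(46,25,z+20.3),(-46,25,z+20.3),(-46,-25,z+20.3)]
print(((proj(S,place(*J,D))-(220,210)+.5)*5-.5+[400,0]).round().tolist())
P=[(78,15,0),(78,-15,0),(9,20,10),(9,-20,10)]
print(((proj(S,seat(612.1,-85.4,2.943,P))-(220,210)+.5)*5-.5+[400,0]).round().tolist())
E
```

```text
clock: 12.57
eef_pos: [585.6, 66.9, 130.7]
eef_rot: [-3.141, -0.002, -0.201]
wrist_force: [-0.1, 1.3, -0.2]
finger_gap: 50.1
clock: 13.23
eef_pos: [599.4, -85.9, 98.9]
eef_rot: [-3.141, -0.001, -0.203]
wrist_force: [-0.2, 0.3, 0.1]
finger_gap: 50.3
[599.03133699 -84.36044783  98.5083879 ] [-3.14116917e+00  1.72018252e-04 -2.02432008e-01] 50.17727840526917
[[600.0, 84.0], [485.0, 128.0], [604.0, 268.0], [724.0, 217.0]]
[[527.0, 227.0], [594.0, 200.0], [594.0, 391.0], [683.0, 350.0]]
```

View pics/c4.png

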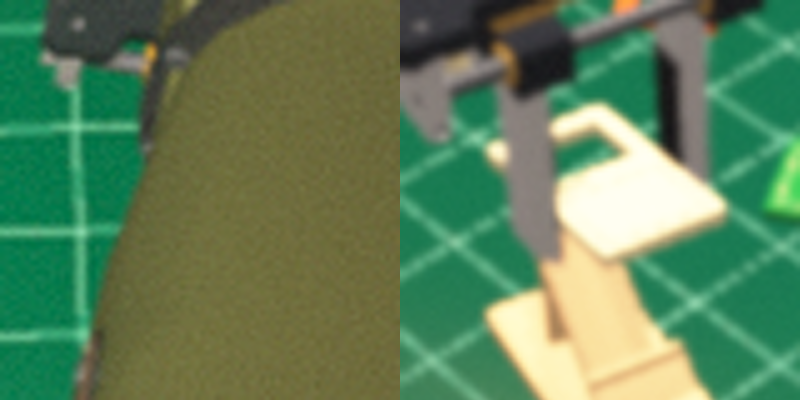

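The scene crop shows the door tilted about 8° with the window end low, near corner at (600,103) against a predicted 84. It pivots easily in the grip, and sideways it agrees within about 2 mm. I'll use that: press the window rim on the backrest's top edge to tilt the foot down.

```bash
python3 -m crank '[{"offset":[0,0.001,-0.006],"spin":0},{"offset":[0,0.002,-0.013],"spin":0},{"offset":[0,0.002,-0.02],"spin":0},{"offset":[0,0.002,-0.026],"spin":0},{"offset":[0,0.002,-0.031],"spin":0},{"offset":[0,0.002,-0.035],"spin":0},{"offset":[0,0.002,-0.037],"spin":0},{"offset":[0,0.002,-0.037],"spin":0}]'
python3 -m crank '[{"offset":[0,0,-0.002],"spin":0},{"offset":[0,0,-0.005],"spin":0},{"offset":[0,0,-0.008],"spin":0},{"offset":[-0.001,0,-0.011],"spin":0},{"offset":[-0.001,0,-0.014],"spin":0},{"offset":[-0.001,0,-0.017],"spin":0},{"offset":[-0.001,0,-0.017],"spin":0},{"offset":[-0.001,0,-0.017],"spin":0}]'
python3 - <<'E'
from h import *
S=manip.camera("scene")
s=manip.read_state();print(s["eef_pos"],s["eef_rot"],s["finger_gap"],s["wrist_force"])
cv2.imwrite("pics/c5.png",crop(S,(260,265),100,90,6))
E
```

```text
clock: 14.0
eef_pos: [598.9, -82.3, 61.0]
eef_rot: [-3.141, 0.001, -0.202]
wrist_force: [-0.6, 0.2, -0.4]
finger_gap: 49.9
clock: 14.67
eef_pos: [597.8, -82.3, 43.8]
eef_rot: [-3.141, 0.001, -0.202]
wrist_force: [-0.3, 0.4, 0.6]
finger_gap: 49.8
[597.86465208 -82.27080111  43.98494184] [-3.14120365e+00  9.23377054e-04 -2.02329796e-01] 49.914068438481046 [ 0.27808432 -0.09661883 -0.26261104]
```

View pics/c5.png

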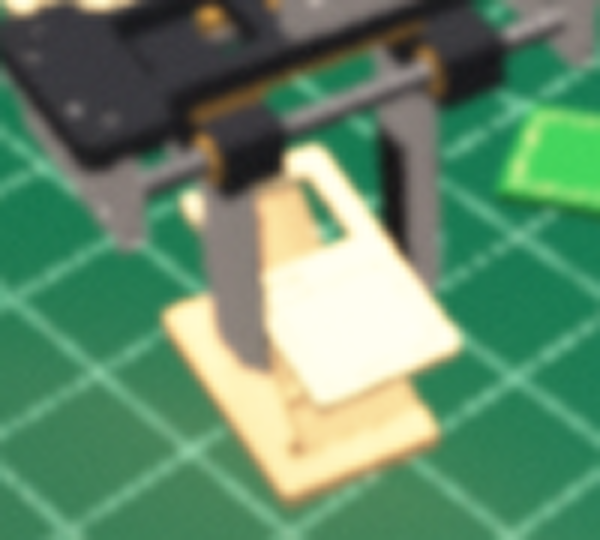

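The door is now tilting foot-down, with the rim on the backrest top. I'll press a little further, then carry it up the slope.

```bash
python3 -m crank '[{"offset":[0,0,-0.002],"spin":0},{"offset":[-0.001,0,-0.004],"spin":0},{"offset":[-0.001,0,-0.006],"spin":0},{"offset":[-0.002,0,-0.008],"spin":0},{"offset":[-0.002,0,-0.009],"spin":0},{"offset":[-0.002,0,-0.009],"spin":0},{"offset":[-0.002,0,-0.009],"spin":0},{"offset":[-0.002,0,-0.009],"spin":0}]'
python3 -m crank '[{"offset":[0,0,0.003],"spin":0},{"offset":[0,0,0.007],"spin":0},{"offset":[-0.005,0.001,0.011],"spin":0},{"offset":[-0.011,0.002,0.014],"spin":0},{"offset":[-0.017,0.003,0.015],"spin":0},{"offset":[-0.023,0.004,0.015],"spin":0},{"offset":[-0.025,0.005,0.015],"spin":0},{"offset":[-0.025,0.005,0.015],"spin":0}]'
python3 - <<'E'
from h import *
S=manip.camera("scene")
s=manip.read_state();print(s["eef_pos"],s["eef_rot"],s["finger_gap"],s["wrist_force"])
cv2.imwrite("pics/c6.png",crop(S,(260,265),100,90,6))
E
```

```text
clock: 15.38
eef_pos: [595.8, -82.3, 35.0]
eef_rot: [-3.141, 0.001, -0.202]
wrist_force: [-0.6, -0.9, 0.6]
finger_gap: 49.9
clock: 16.05
eef_pos: [570.3, -77.1, 50.0]
eef_rot: [-3.141, 0.001, -0.202]
wrist_force: [-0.3, -0.1, 1.1]
finger_gap: 49.9
[570.6432396  -77.18282454  49.99505715] [-3.14120948e+00  1.01471272e-03 -2.02306037e-01] 49.611233099928555 [ 0.14836334  0.15498837 -0.61484964]
```

View pics/c6.png

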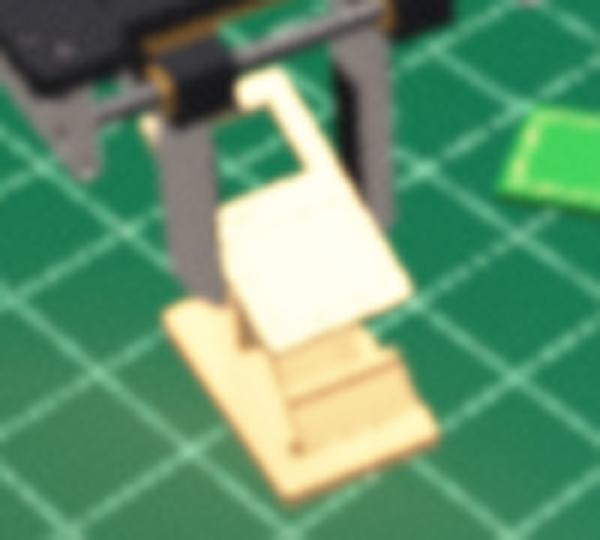

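```bash
python3 -m crank '[{"offset":[0,0,-0.002],"spin":0},{"offset":[0,0,-0.004],"spin":0},{"offset":[0,0,-0.006],"spin":0},{"offset":[0,0,-0.008],"spin":0},{"offset":[0,0,-0.01],"spin":0},{"offset":[0,0,-0.011],"spin":0},{"offset":[0,0,-0.0115],"spin":0},{"offset":[0,0,-0.0115],"spin":0}]'
python3 - <<'E'
from h import *
S=manip.camera("scene")
s=manip.read_state();print(s["eef_pos"],s["eef_rot"],s["finger_gap"],s["wrist_force"])
cv2.imwrite("pics/c7.png",crop(S,(260,265),100,90,6))
D=[(46,-25,3),(46,25,3),(-46,25,3),(-46,-25,3)]
for x in(46,63):print(((proj(S,seat(612.1,-85.4,2.943,np.array(D)+[x,0,3]))-(210,220)+.5)*6-.5).round().tolist())
E
```

```text
clock: 16.77
eef_pos: [570.8, -77.2, 38.6]
eef_rot: [-3.141, 0.001, -0.202]
wrist_force: [0.6, -0.7, 1.9]
finger_gap: 49.7
[570.7852434  -77.22634729  38.60341177] [-3.14119916e+00  6.45893249e-04 -2.02333910e-01] 49.83190960543933 [ 1.66505942 -0.86644287  1.32658884]
[[307.0, 127.0], [173.0, 181.0], [287.0, 443.0], [421.0, 382.0]]
[[286.0, 80.0], [152.0, 133.0], [265.0, 394.0], [399.0, 334.0]]
```

View pics/c7.png

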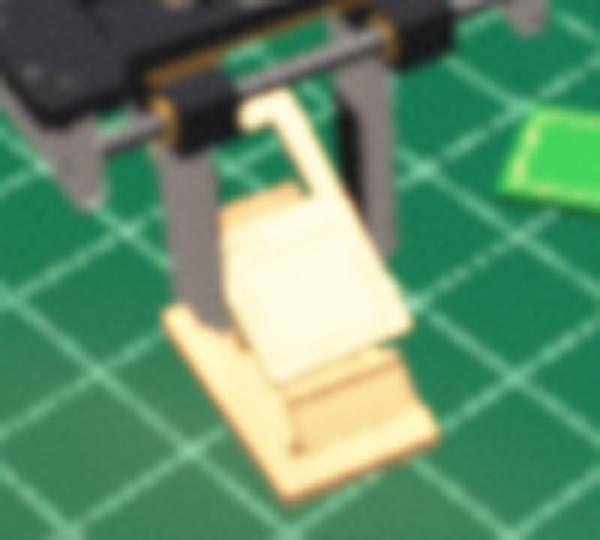

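Nearly flat: the foot stands off by about 2 px. I'll press 2 mm more, then slide down the slope towards the groove.

```bash
python3 -m crank '[{"offset":[0,0,-0.001],"spin":0},{"offset":[0,0,-0.002],"spin":0},{"offset":[0,0,-0.0025],"spin":0},{"offset":[0.003,-0.0006,-0.005],"spin":0},{"offset":[0.006,-0.001,-0.0075],"spin":0},{"offset":[0.009,-0.002,-0.01],"spin":0},{"offset":[0.0105,-0.002,-0.0115],"spin":0},{"offset":[0.0105,-0.002,-0.0115],"spin":0}]'
python3 - <<'E'
from h import *
S=manip.camera("scene")
s=manip.read_state();print(s["eef_pos"],s["eef_rot"],s["finger_gap"],s["wrist_force"])
cv2.imwrite("pics/c8.png",crop(S,(260,265),100,90,6))
E
```

```text
clock: 17.48
eef_pos: [581.6, -79.3, 26.5]
eef_rot: [-3.141, 0.001, -0.202]
wrist_force: [0.9, 0.1, -0.4]
finger_gap: 50.2
[581.43556173 -79.29757023  26.72362357] [-3.14124539e+00  7.36159179e-04 -2.02375191e-01] 50.2389207974799 [ 1.29479586 -1.182745   -0.00571616]
```

View pics/c8.png

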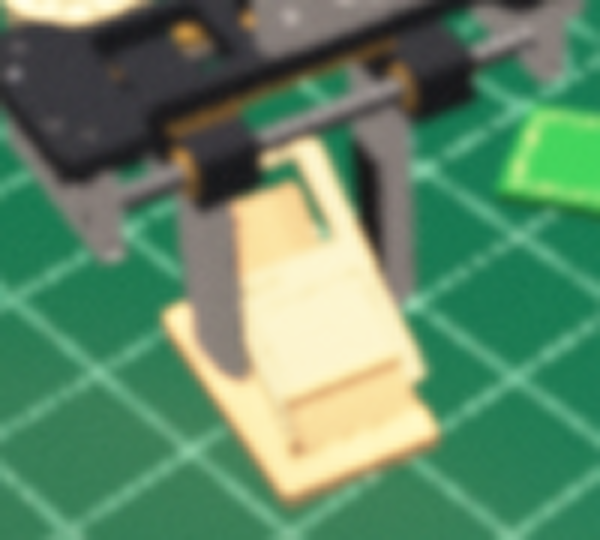

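The door is flat with its foot behind the lip, right foot corner at (421,378) against (421,382) at home. I'll nudge it the last 3–4 mm, release, and rise clear.

```bash
python3 -m crank '[{"offset":[0.001,0,-0.001],"spin":0},{"offset":[0.002,0,-0.0015],"spin":0},{"offset":[0.003,-0.0006,-0.0025],"spin":0},{"offset":[0.003,-0.0006,-0.0025],"spin":0},{"offset":[0.003,-0.0006,-0.0025],"spin":0},{"offset":[0.003,-0.0006,-0.0025],"spin":0},{"offset":[0.003,-0.0006,-0.0025],"spin":0},{"offset":[0.003,-0.0006,-0.0025],"spin":0}]'
python3 -m crank '[{"offset":[0,0,0],"spin":0},{"offset":[0,0,0],"spin":0},{"offset":[0,0,0],"spin":0},{"offset":[0,0,0],"spin":0},{"offset":[0,0,0],"spin":0},{"offset":[0,0,0],"spin":0},{"offset":[0,0,0],"spin":0},{"offset":[0,0,0],"spin":0}]' 0.8
python3 -m crank '[{"offset":[0,0,0.01],"spin":0},{"offset":[0,0,0.02],"spin":0},{"offset":[0,0,0.035],"spin":0},{"offset":[0,0,0.055],"spin":0},{"offset":[0,0,0.08],"spin":0},{"offset":[0,0,0.105],"spin":0},{"offset":[0,0,0.13],"spin":0},{"offset":[0,0,0.15],"spin":0}]'
python3 -m crank '[{"offset":[-0.02,0.02,0.02],"spin":0},{"offset":[-0.04,0.04,0.04],"spin":0},{"offset":[-0.06,0.065,0.04],"spin":0},{"offset":[-0.08,0.09,0.04],"spin":0},{"offset":[-0.1,0.12,0.04],"spin":0},{"offset":[-0.12,0.15,0.04],"spin":0},{"offset":[-0.13,0.17,0.04],"spin":0},{"offset":[-0.13,0.18,0.04],"spin":0}]'
python3 - <<'E'
from h import *
S=manip.camera("scene");T=manip.camera("top")
cv2.imwrite("pics/c9.png",np.hstack([crop(T,(336,172),66,90,6),crop(S,(258,265),66,90,6)]))
D=np.array([(46,-25,3),(46,25,3),(-46,25,3),(-46,-25,3)])
for p,o,of in((T,(303,127),0),(S,(225,220),396)): print(((proj(p,seat(612.1,-85.4,2.943,D+[46,0,3]))-o+.5)*6-.5+[of,0]).round().tolist())
for k in("spare_door_center","glue","wheel","engine"): print(k,[np.round(d["location"]).tolist() for d in manip.search_frame(S,k)][:1])
E
```

```text
clock: 18.2
eef_pos: [584.2, -79.4, 24.2]
eef_rot: [-3.141, 0.001, -0.202]
wrist_force: [-2.9, 4.6, 5.0]
finger_gap: 50.0
clock: 18.87
eef_pos: [584.2, -79.5, 24.2]
eef_rot: [-3.141, 0.001, -0.202]
wrist_force: [0.3, 0.2, -0.1]
finger_gap: 75.3
clock: 19.53
eef_pos: [584.5, -79.5, 177.7]
eef_rot: [-3.141, -0.001, -0.202]
wrist_force: [0.3, -0.4, 0.2]
finger_gap: 75.4
clock: 20.2
eef_pos: [453.1, 102.4, 219.3]
eef_rot: [-3.14, -0.003, -0.2]
wrist_force: [0.4, -0.7, -0.0]
finger_gap: 75.3
[[137.0, 300.0], [275.0, 324.0], [276.0, 184.0], [148.0, 162.0]]
[[613.0, 127.0], [479.0, 181.0], [593.0, 443.0], [727.0, 382.0]]
spare_door_center [[546.0, -260.0, 49.0]]
glue [[764.0, -17.0, 36.0]]
wheel [[360.0, -10.0, 7.0]]
engine [[448.0, 369.0, 14.0]]
```

View pics/c9.png

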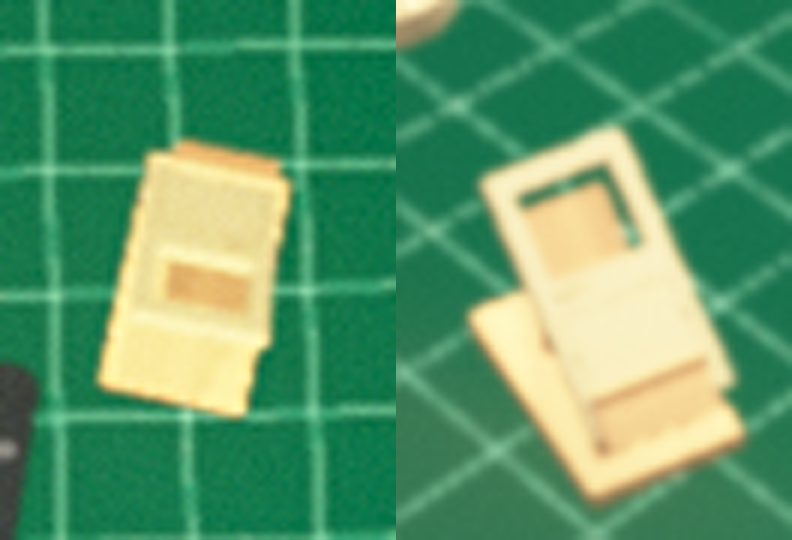

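```bash
python3 -c "
from cell import manip
print(manip.sign_off())"
```

```text
the job is handed in; nothing more can be done
None
```

I've handed the job in at about 20 s of the 58 s allowed; no verdict comes back. The finger is swung clear and let down, and the cream door stands on the empty easel, window end up and moulded face outwards.

- **Finger:** I lifted it 11 mm and swung it to about 1.4 rad by tool angle. I let it down to about -3.7 mm by tool height and released it there. I didn't measure its position again after letting go.
- **Door:** The tool can't tilt, so I pressed the door's window end on the top of the backrest to turn it in the fingers, then slid it down into the groove. It bottomed at about 5 N.
- **Last picture:** The door corners are within about 1 px (2–3 mm) of the computed home position. The door looks flat, with its foot behind the lip and about 0.02 rad off square. Its foot end sits 2–3 mm to one side.
- **Other things:** The grey door, glue bottle, wheel and engine half were found within 2–4 mm of their first sightings, which is the detector's own error.

**Disagreements along the way:**
- The fitted jig position was about 3 mm off in y, which showed in the grip force on the handle; I corrected for it.
- The door sagged about 8° in the light grip while being carried; pressing it on the backrest put that right.

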